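# Ease the ratchet clamp by one notch

## Task

The glue on the black adapter's case has set, so slacken the blue ratchet clamp that squeezes it by one single notch: with a fingertip flip the pawl up out of the ratchet wheel by its red-balled lever (laid right back it stays up), push the star handle backward (its top away from the pawl's nose, towards the adapter) one notch so that the jaw backs off, then tip the pawl over again so that it drops fully home in the next notch and locks the wheel. Everything is done by pushing with the fingers: pick nothing up, leave the adapter standing between the jaws, and do not disturb the tools lying around the clamp.

Things in the scene. Friction and masses are not known exactly. Their poses are not given: they have to be found in the camera images.
- clamp: Blue cast clamp, fixed to the bench. Origin: centre of its underside; x along the jaw's travel, from the shaft's end to the fixed jaw (away from the robot at yaw 0), y along the shaft to the left, z up. 'x, y, z' in the other entries are of this frame, m. Bed: x -0.120 to 0.116, y -0.036 to 0.076, top z 0.016. Right cheek plate: y -0.006 to 0.002, its top z 0.137 beside the pawl's pivot.
- wheel_centre (a point): Centre of the dark ratchet wheel, on the shaft's axis at x -0.065, y -0.016, z 0.080 of the clamp; shaft along y. Outer radius 46 mm, 12 mm thick, 12 saw teeth, so a notch is 30 degrees (0.5236 rad).
- star_hub (a point): Hub of the star handle, on the same shaft at x -0.065, y -0.088, z 0.080 of the clamp (72 mm right of the ratchet wheel). Six steel bars 60 degrees apart and 8.4 mm thick lie in this plane, each ending in a black ball of radius 8 mm, its centre 60 mm from the axis. Room for fingers: 60 mm to the wheel on its left, free on its right.
- star_ball (a point): Centre of the black ball (radius 8 mm) on the bar that stands nearest upright at the start, leaning 18 degrees towards -x of the clamp; turns with joint ratchet about the shaft. Pushed towards +x it turns the wheel backward.
- ratchet (a joint): Angle of wheel and star, rad; starts at -0.04 to 0, the pawl in its notch. Grows as the star's top goes to +x (backward, jaw opens), blocked by the pawl unless lifted. One notch back = 0.5236, where the next tooth meets the lowered pawl; the pawl drops home in it from 0.33 to 0.51, past 0.53 it lands on a tooth. Friction 0.15 N m (3 N at a ball): stays as left.
- pawl (a joint): Angle of the pawl, rad. 0 = nose home in a notch (also 0.00 to 0.02); grows as the nose lifts; above 0.2 it is clear of the teeth; 1.40 = laid back on its stop. Only its weight acts: below about 0.6 it falls into the wheel, above about 0.8 it falls back and stays. Under 2 N moves it.
- pawl_pivot (a point): Pawl's pivot, axis along y, fixed at x -0.007, y -0.016, z 0.127 of the clamp. The pawl is an L in the plane y -0.016: arm to the nose 56 mm long, 10 mm wide; lever 50 mm long, 9 mm thick, with a red ball. Down (0): arm to -x, nose 8 mm below the pivot, lever upright. Laid back (1.40): lever to +x, 14 degrees above level; arm up, nose 53 mm above the pivot and 18 mm to its -x side.
- pawl_ball (a point): Centre of the red ball, radius 9.5 mm, at the end of the pawl's lever, 50 mm from the pivot. Pushed towards +x of the clamp it lifts the nose out of the wheel.
- pawl_nose (a point): Tip of the pawl's nose, 56 mm from the pivot: between the wheel's teeth when down; on top when laid back, where a push towards -x tips the pawl over again.
- jaw (a joint): Travel of the blue moving jaw, m, geared to the wheel by rack and pinion (10 mm a radian). 0 at the start, grows as it opens towards -x of the clamp; one notch back = 0.0052.
- adapter: Black plug-top adapter with two pins, 52 x 42 x 28 mm without the pins, standing on the bed between the rubber pads of the moving and the fixed jaw; origin at its underside. Not to be lifted.
- tape: Bystander: roll of black insulating tape, 56 mm across, 18 mm high, lying on the bench. Origin: centre of its underside.
- cutter: Bystander: side cutter with red handles, 134 mm long, 10 mm high, lying on the bench. Origin: centre of its underside.
- driver: Bystander: screwdriver with a blue handle, 166 mm long, 24 mm high, lying on the bench behind the clamp. Origin: centre of its underside.

How it is judged:
On the way, in this order (a step that is already met when the one before it is completed fails the run):
1. the pawl is lifted clear of the teeth while the wheel still stands in its first notch (value of joint pawl above 0.2 rad and value of joint ratchet below 0.15 rad), for 0.1 s.
2. the wheel is pushed backward by most of a notch (value of joint ratchet above 0.33 rad), for 0.1 s.
At the end, for the whole second after the job is handed in: The wheel stands one notch back (0.33 to 0.58 rad from its first notch, jaw opened by 3 to 6.5 mm) and at rest, the pawl is down in that notch (below 0.05 rad), and the adapter stands upright within 15 mm of where it was (value of joint ratchet between 0.33 and 0.58 rad and value of joint pawl below 0.05 rad and value of joint jaw between 0.003 and 0.0065 m and velocity of joint ratchet between -0.05 and 0.05 rad/s and distance of adapter from where it was at the start of the episode below 0.015 m and angle between adapter's own z axis and vertical below 0.15 rad); the robot touches nothing.
It fails at once if the adapter is lifted or knocked out of the clamp (z of adapter in the frame of clamp above 0.028 m or distance of adapter from where it was at the start of the episode above 0.03 m).
It fails at once if a bystander (tape, side cutter, screwdriver) is pushed away or picked up (distance of any of tape, cutter, driver from where it was at the start of the episode above 0.02 m).
It also fails if it takes over 48 s, if anything falls off the work surface, if the arm or the gripper's body presses on something with over 40 N, if the wrist force passes 120 N, or if a joint passes its speed limit or range.

## Robot

A 6-joint arm with a two-finger parallel gripper is mounted at the origin on a cart in front of the work surface, level with it; the furniture and walls round the work are solid. World frame = base frame: x ahead of the robot, y to its left, z up, the work surface at z = 0. Lengths are in m, angles in rad, forces in N, time in s.
With the tool pointing down it reaches from about 0.375 to 0.975 m from the base axis. Payload 3.8 kg.
Tool frame: the origin (TCP) lies midway between the tips of the shut fingers; the grasp point (between the pads) lies 19 mm behind it; z points along the fingers, y is the line along which they close (so a half turn about z gives the same grasp; the last joint's range is limited). The gripper opens to 85 mm and grips with 20 to 120 N. Pads are 22 mm wide; open, the fingers measure 114 mm over their backs; the gripper's body (76 mm by 85 mm) begins 54 mm behind the grasp point. The pads swing forward as they close: fully open they stand 13 mm farther back than shut.
Start: joints at [1.076, 0.264, 1.604, -0, 1.274, -0.037], TCP at [0.298, 0.605, 0.231] pointing down, gripper open.
Joint ranges: [-2.63, 2.63], [-0.94, 2.18], [0.31, 2.57], [-1.31, 4.45], [0, 2.66], [-2.55, 2.55]. Speed limits (rad/s): [2.57, 2.57, 3.14, 3.14, 3.14, 3.14].

## Interface

Orientations are given as a rotation vector (axis times angle).
In Python, from workcell import bot gives the robot as it stands.
- The arm moves only by the tool step_arm, never from a script. Its argument "motion" is a list of rows, each a list of 5 numbers: the finger opening in cm, from 0 to 8.54, then the shift along the tool's x, y, z in cm, then the turn about the tool's z in degrees. In form: [[claw, dx, dy, dz, twist], ...]. A call has 1 to 20 rows; each row is the pose to reach, as a shift and turn from the pose commanded when the call began, along the tool's axes at that moment; what a row does not reach only later rows make up. A row lasts 1/10 s, in which the tool goes at most 50 mm and 8.59 degrees, less where a joint would pass 70% of its speed; a pose out of reach is approached as far as the arm can. A call with a gripper value outside its range is refused whole. The fingers move at their own pace and stop on an object; "force" is the grip in N (left out, the last holds). Time passes only in rows, so rows that repeat a pose let the fingers close. It gives the time, the measured TCP pose, the force, the opening and the grip force at its end, in the units of the state.
- bot.read_state(): the state, without advancing time (a new reading comes with each control period).
- bot.read_camera(name): name is "side" or "top"; returns (picture, depth): 420x560x3 uint8, red, green, blue; 420x560 float32, m along the optical axis (not along the pixel's ray), 0 where there is no reading.
- bot.calibration(name): a dict with "mtx" (3x3 intrinsics, pixels), "k1" (the pictures are not rectified: a ray, as slopes to the right and down, at radius r is drawn at 1 + k1 r^2 times it, then the intrinsics apply), "origin" and "orientation" of the camera in the world. Camera axes: x right, y up, looking along -z (the intrinsics and any distortion apply to the point x, -y, -z); pixel columns grow to the right and rows downward; lengths in m; the calibration is good to about 2 mm. A picture is of the moment at which its call begins. calibration takes no time and is no camera call.
- bot.finish_job(): hands the job in; it is judged then, once.
The state is a dict: "time": time; "q": joint angles; "joint_vel": joint speeds; "joint_torque": joint torques, N m; "tool_pos": TCP position; "tcp_rot": TCP orientation; "wrist_force": force on the tool from outside, world axes, zero at the start; "torque": the same for the moment, N m; "width": opening from 0.0 (shut) to 1.0 (fully open); "grip_force": force on a finger pad.
Only numpy, scipy, OpenCV 4.12 (cv2) and the standard library are available. Lean on these libraries where they do the work, as an engineer would, in place of code of your own. Each camera call takes 0.05 s, during which the arm holds its last target. There are 200 camera calls.

## Working session

There is one attempt and no reset: what is moved stays moved. The work goes in short steps, Python scripts to look and compute and a tool call to move; the robot and the scene stay as the last step left them, time stands still between calls to the robot, and variables do not carry over. Pictures are saved under pics/ and viewed, at most 10 in all, crops included, and the job is handed in when it is done.

Besides the shell and the picture viewer there is one more tool, called after "Emit:" by a JSON object that holds its "api" and its "payload". step_arm: Moves the arm, as the interface text tells. Its arguments: {"type":"object","properties":{"motion":{"type":"array","items":{"type":"array","items":{"type":"number"}}},"force":{"type":"number"}},"required":["motion"]}

```bash
mkdir -p pics; ls; cat > h.py <<'E'
import numpy as np, cv2
from workcell import bot
from scipy.spatial.transform import Rotation as R
def cam(n,save=None):
    p,d=bot.read_camera(n)
    if save: cv2.imwrite(f'pics/{save}.png',cv2.cvtColor(p,cv2.COLOR_RGB2BGR))
    return p,d
def ori(c):
    o=np.array(c['orientation'],float)
    return o if o.shape==(3,3) else R.from_rotvec(o).as_matrix()
def cloud(n,d):
    c=bot.calibration(n);h,w=d.shape
    u,v=np.meshgrid(np.arange(w),np.arange(h))
    k=np.array(c['mtx'],float)
    pts=np.stack([u,v],-1).reshape(-1,1,2).astype(float)
    x=cv2.undistortPoints(pts,k,np.array([c['k1'],0,0,0.]),None).reshape(h,w,2)
    P=np.stack([x[...,0]*d,-x[...,1]*d,-d],-1)
    return P@ori(c).T+np.array(c['origin'])
def proj(n,X):
    c=bot.calibration(n)
    p=(np.atleast_2d(X)-np.array(c['origin']))@ori(c)
    return cv2.projectPoints(p*[1,-1,-1],np.zeros(3),np.zeros(3),np.array(c['mtx'],float),np.array([c['k1'],0,0,0.]))[0].reshape(-1,2)
E
python3 - <<'E'
from h import *
for n in('side','top'):
    p,d=cam(n,n+'0'); np.savez(n+'0',p=p,d=d)
    print(bot.calibration(n))
print(bot.read_state())
E
```

```text
pics
{'mtx': array([[530.7443212 ,   0.        , 281.57850513],
       [  0.        , 530.7443212 , 197.91094238],
       [  0.        ,   0.        ,   1.        ]]), 'k1': -0.0634226375424869, 'origin': array([0.65547702, 0.82976216, 0.69070441]), 'orientation': array([0.03348326, 1.35950018, 2.79171109])}
{'mtx': array([[441.96615785,   0.        , 281.49375494],
       [  0.        , 441.96615785, 214.89422157],
       [  0.        ,   0.        ,   1.        ]]), 'k1': -0.0028556038525933422, 'origin': array([0.51635939, 0.09179351, 1.07932222]), 'orientation': array([ 0.1270387 , -0.10519294, -1.56873301])}
{'time': 0.1, 'q': array([ 1.07606080e+00,  2.64715307e-01,  1.60527505e+00, -1.08239915e-05,
        1.27367584e+00, -3.69083440e-02]), 'joint_vel': array([-0.00153809, -0.00086025, -0.00334859,  0.00228749,  0.00031931,
        0.00206684]), 'joint_torque': array([ 7.51614753e-04, -5.16710365e+01, -3.68589842e+01, -1.76336389e-04,
        6.43120075e-03, -1.72340742e-05]), 'tool_pos': array([0.29804129, 0.60488945, 0.23004093]), 'tcp_rot': array([-0.71276235, -3.0591183 ,  0.00314645]), 'wrist_force': array([-0.13948129,  0.23068041,  0.84679391]), 'torque': array([0.00221201, 0.0331832 , 0.01071693]), 'grip_force': 0.0, 'width': 0.9970649374837124}
```

View pics/side0.png

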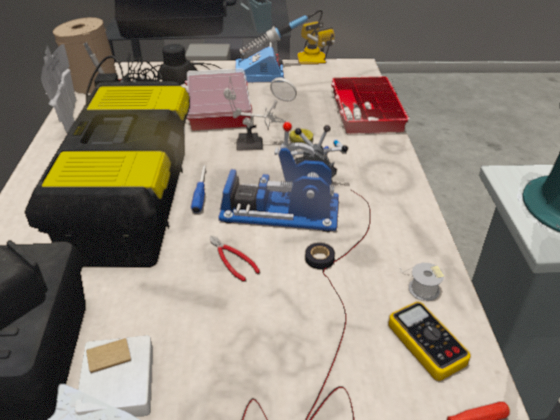

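View pics/top0.png

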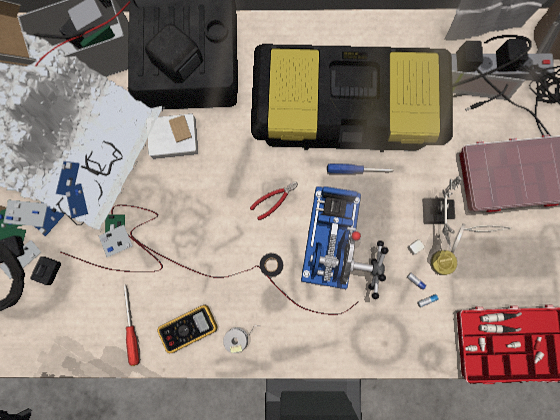

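Side: the clamp sits around (285,190), red ball at (287,126), star near (325,150). Top: blue clamp bed (305-360, 187-290), red ball (356,236), star (375,270), screwdriver behind at (360,169), cutter (275,200), tape (271,265).

```bash
python3 - <<'E'
from h import *
out=[]
for n in('top','side'):
    z=np.load(n+'0.npz');p,d=z['p'],z['d'];P=cloud(n,d)
    hsv=cv2.cvtColor(p,cv2.COLOR_RGB2HSV)
    H,S,V=[hsv[...,i].astype(int) for i in range(3)]
    box=(P[...,0]>.3)&(P[...,0]<.75)&(P[...,1]>-.25)&(P[...,1]<.15)&(d>0)
    bl=(H>100)&(H<130)&(S>120)&(V>50)&box
    bed=bl&(abs(P[...,2]-.016)<.007)
    q=P[bed]; print(n,bl.sum(),bed.sum(),q.min(0),q.max(0),np.median(q[:,2]))
    nn,lab,st,c=cv2.connectedComponentsWithStats(bed.astype(np.uint8))
    m=cv2.minAreaRect(q[:,:2].astype(np.float32)); print(m, cv2.boxPoints(m))
    red=((H<8)|(H>172))&(S>140)&(V>90)&box&(P[...,2]>.12)
    vs,us=np.nonzero(red);print('red',red.sum(),us.mean(),vs.mean(),np.median(P[red],0), P[red][:,2].max())
    # dark high points
    dk=(V<60)&box&(P[...,2]>.12)
    nn,lab,st,c=cv2.connectedComponentsWithStats(dk.astype(np.uint8))
    for i in range(1,nn):
        if st[i,4]>8: print('dark',c[i],st[i,4],np.median(P[lab==i],0))
    s=np.s_[180:310,295:400] if n=='top' else np.s_[110:235,210:360]
    cv2.imwrite(f'pics/c_{n}.png',cv2.resize(cv2.cvtColor(p[s],cv2.COLOR_RGB2BGR),None,fx=5,fy=4.5,interpolation=2)[:600,:800])
E
```

```text
top 1969 1382 [ 0.46889814 -0.24975187  0.00937061] [0.74375676 0.06013651 0.02287447] 0.015935053172843383
((0.604733407497406, -0.11267226934432983), (0.3135625123977661, 0.2317356914281845), 80.4521255493164) [[ 0.46446508 -0.2480625 ]
 [ 0.6929906  -0.28650087]
 [ 0.74500173  0.02271797]
 [ 0.5164762   0.06115633]]
red 50 355.58 235.52 [ 0.6069179  -0.04623849  0.18430217] 0.18994697776200908
dark [383.91891892 250.16216216] 37 [ 0.58112561 -0.11411496  0.13029865]
dark [381.46153846 277.12820513] 39 [ 0.5240138  -0.10392082  0.1418514 ]
side 2064 1222 [ 0.47458685 -0.24914974  0.0090052 ] [0.74302831 0.06386409 0.02294511] 0.015281856544883565
((0.6062357425689697, -0.10941140353679657), (0.3165675401687622, 0.23146067559719086), 81.17365264892578) [[ 0.46758878 -0.24806309]
 [ 0.6963085  -0.28357846]
 [ 0.7448827   0.02924028]
 [ 0.516163    0.06475565]]
red 58 286.8103448275862 126.05172413793103 [ 0.60691276 -0.0402754   0.18039067] 0.18570441494913326
dark [297.88888889 131.66666667] 18 [ 0.58042075 -0.10798278  0.12666863]
```

```bash
python3 - <<'E'
from h import *
for n in('top','side'):
    z=np.load(n+'0.npz');p,d=z['p'],z['d'];P=cloud(n,d)
    hsv=cv2.cvtColor(p,cv2.COLOR_RGB2HSV)
    H,S,V=[hsv[...,i].astype(int) for i in range(3)]
    bl=((H>100)&(H<130)&(S>110)&(V>40)&(d>0)).astype(np.uint8)
    nn,lab,st,c=cv2.connectedComponentsWithStats(cv2.morphologyEx(bl,cv2.MORPH_CLOSE,np.ones((3,3))))
    cx,cy=((332,235) if n=='top' else (285,195))
    cand=[i for i in range(1,nn) if st[i,4]>100 and np.hypot(*(c[i]-[cx,cy]))<50];print(cand,[st[i,4] for i in cand])
    m=np.isin(lab,cand)&(bl>0)&(abs(P[...,2]-.016)<.006)
    q=P[m].astype(np.float32); r=cv2.minAreaRect(q[:,:2]);print(n,r)
    # trimmed: for yaw range, sharpest percentiles
    best=min(((lambda a:(np.ptp(a[:,0])*1+np.ptp(a[:,1]),t))(q[:,:2]@np.array([[np.cos(t),-np.sin(t)],[np.sin(t),np.cos(t)]])) for t in np.radians(np.arange(-25,25,.5))))
    t=best[1];ex=np.array([np.cos(t),np.sin(t)]);ey=np.array([-ex[1],ex[0]])
    for f in(0,1,3): 
        a=np.percentile(q[:,:2]@ex,[f,100-f]);b=np.percentile(q[:,:2]@ey,[f,100-f])
        o=(a.mean()+.002)*ex+(b.mean()-.02)*ey
        print(np.degrees(t),np.diff(a),np.diff(b),'origin',o)
E
```

```text
[4, 6] [np.int32(1858), np.int32(390)]Traceback (most recent call last):
  File "<stdin>", line 11, in <module>
cv2.error: OpenCV(4.12.0) /io/opencv/modules/imgproc/src/convhull.cpp:143: error: (-215:Assertion failed) total >= 0 && (depth == CV_32F || depth == CV_32S) in function 'convexHull'
```

View pics/c_top.png

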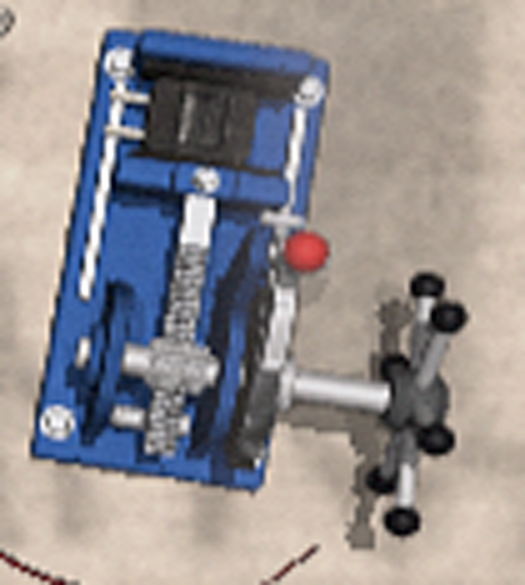

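The top crop shows bed corners (full-image px) about (316,187), (361,194), (347,289), (302,282), red ball (356,236), hub about (378,268).

```bash
python3 - <<'E'
from h import *
from scipy.optimize import least_squares
res={}
obs=[]
for n in('top','side'):
    z=np.load(n+'0.npz');p,d=z['p'],z['d'];P=cloud(n,d)
    hsv=cv2.cvtColor(p,cv2.COLOR_RGB2HSV)
    H,S,V=[hsv[...,i].astype(int) for i in range(3)]
    bl=((H>100)&(H<130)&(S>110)&(V>40)&(d>0)).astype(np.uint8)
    nn,lab,st,c=cv2.connectedComponentsWithStats(cv2.morphologyEx(bl,cv2.MORPH_CLOSE,np.ones((3,3))))
    cx,cy=((332,235) if n=='top' else (285,195))
    cand=[i for i in range(1,nn) if st[i,4]>100 and np.hypot(*(c[i]-[cx,cy]))<50]
    m=np.isin(lab,cand)&(bl>0)&(abs(P[...,2]-.016)<.006)&(P[...,0]<.70)&(P[...,1]<.07)&(P[...,1]>-.12)
    q=np.ascontiguousarray(P[m][:,:2].astype(np.float32)); print(n,cv2.minAreaRect(q))
# corner/ball fit
C=np.array([[.116,.076,.016],[.116,-.036,.016],[-.12,-.036,.016],[-.12,.076,.016],[-.007,-.016,.177]])
px=np.array([[316,186.7],[361,193.8],[347.4,288.9],[301.6,281.8],[355.6,235.5]])
f=lambda s:(proj('top',C@R.from_euler('z',s[2]).as_matrix().T+[s[0],s[1],0])-px).ravel()
s=least_squares(f,[.58,-.01,-.1]).x; print(s,np.degrees(s[2]),f(s).round(1))
M=lambda X:np.atleast_2d(X)@R.from_euler('z',s[2]).as_matrix().T+[s[0],s[1],0]
balls=np.array([[-.065-.06*np.sin(a),-.088,.08+.06*np.cos(a)] for a in np.radians(18+60*np.arange(6))])
X=np.vstack([C,balls,[[-.065,-.088,.08]]])
for n,o,k in(('top',(295,180),(5,4.5)),('side',(210,110),(5,4.5))):
    im=cv2.imread(f'pics/c_{n}.png')
    for i,(u,v) in enumerate(proj(n,M(X))): cv2.drawMarker(im,(int((u-o[0])*k[0]),int((v-o[1])*k[1])),(0,255,255) if i<5 else (0,255,0),0,12,1)
    cv2.imwrite(f'pics/m_{n}.png',im)
print(M(X).round(3))
np.save('s.npy',s)
a=cv2.imread('pics/m_top.png');b=cv2.imread('pics/m_side.png');h=max(a.shape[0],b.shape[0])
cc=np.hstack([cv2.copyMakeBorder(x,0,h-x.shape[0],0,0,0) for x in(a,b)]);print(cc.shape)
cv2.imwrite('pics/m.png',cv2.resize(cc,None,fx=800/cc.shape[1],fy=800/cc.shape[1]))
E
```

```text
top ((0.6058849692344666, -0.009228706359863281), (0.11051371693611145, 0.2001653015613556), 80.81353759765625)
side ((0.6003618836402893, -0.0018680468201637268), (0.10600274056196213, 0.187381774187088), 81.29300689697266)
[ 0.61880692 -0.03378086 -0.16236391] -9.30276666610549 [-0.2 -0.4  0.1 -0.4  0.2  1.1 -0.8  0.5  0.6 -0.7]
[[ 0.746  0.022  0.016]
 [ 0.727 -0.088  0.016]
 [ 0.495 -0.05   0.016]
 [ 0.513  0.061  0.016]
 [ 0.609 -0.048  0.177]
 [ 0.522 -0.107  0.137]
 [ 0.483 -0.101  0.092]
 [ 0.501 -0.104  0.035]
 [ 0.559 -0.113  0.023]
 [ 0.598 -0.12   0.068]
 [ 0.58  -0.117  0.125]
 [ 0.54  -0.11   0.08 ]]
(585, 1275, 3)
```

View pics/m_side.png

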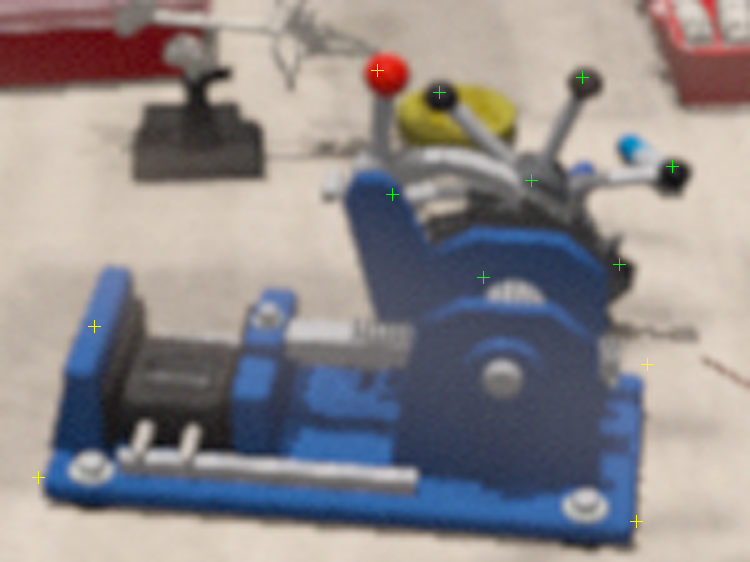

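```bash
cat >> h.py <<'E'
s=np.load('s.npy'); Rc=R.from_euler('z',s[2]).as_matrix(); oc=np.array([s[0],s[1],0])
def where():
    st=bot.read_state(); Rt=R.from_rotvec(st['tcp_rot']).as_matrix()
    x=(st['tool_pos']-oc)@Rc
    print('t',st['time'],'clamp pos cm',(x*100).round(2),'F',st['wrist_force'].round(1))
    return st,Rt
def to(*T):
    st,Rt=where()
    print('tool x yaw in clamp',np.degrees(np.arctan2(*(Rc.T@Rt[:,0])[[1,0]])).round(2),'tilt',np.degrees(np.arccos(-Rt[2,2])).round(2))
    for t in T: print(t,((Rc@np.array(t)+oc-st['tool_pos'])@Rt*100).round(2))
E
python3 -c "
from h import *
to((-.045,-.016,.25),(-.045,-.016,.15))"
```

```text
t 0.1 clamp pos cm [-41.98  57.84  23.  ] F [-0.1  0.2  0.8]
tool x yaw in clamp 163.07 tilt 0.12
(-0.045, -0.016, 0.25) [-53.16 -45.96  -1.9 ]
(-0.045, -0.016, 0.15) [-53.16 -45.94   8.1 ]
```

Emit:
{"api": "step_arm", "payload": {"motion": [[0,-3,-2.5,-2,-8],[0,-6,-5,-3,-16.9],[0,-9,-8,-3,-16.9],[0,-12.5,-11,-3,-16.9],[0,-16,-14,-3,-16.9],[0,-19.5,-17,-3,-16.9],[0,-23,-20,-3,-16.9],[0,-26.5,-23,-3,-16.9],[0,-30,-26,-3,-16.9],[0,-33.5,-29,-3,-16.9],[0,-37,-32,-3,-16.9],[0,-40.5,-35,-3,-16.9],[0,-44,-38,-3,-16.9],[0,-47.5,-41,-3,-16.9],[0,-50.5,-44,-3,-16.9],[0,-53.2,-46,-2,-16.9],[0,-53.2,-46,-2,-16.9],[0,-53.2,-46,-2,-16.9],[0,-53.2,-46,-2,-16.9]]}}

```text
time: 2.0
tool_pos: [0.5718, -0.0415, 0.251]
tcp_rot: [-0.255, -3.13, -0.001]
wrist_force: [-0.6, -0.8, 0.9]
width: -0.001
grip_force: 0.0
```

```bash
python3 -c "
from h import *
to((-.045,-.016,.15),(.03,-.016,.15))"
```

```text
t 2.0 clamp pos cm [-4.52 -1.53 25.1 ] F [-0.6 -0.8  0.9]
tool x yaw in clamp 179.99 tilt 0.06
(-0.045, -0.016, 0.15) [-0.03 -0.08 10.1 ]
(0.03, -0.016, 0.15) [-7.53 -0.08 10.1 ]
```

Emit:
{"api": "step_arm", "payload": {"motion": [[0,0,-0.1,4,0],[0,0,-0.1,8,0],[0,0,-0.1,10.1,0],[0,0,-0.1,10.1,0],[0,-1,-0.1,10.1,0],[0,-1.6,-0.1,10.1,0],[0,-2.2,-0.1,10.1,0],[0,-2.8,-0.1,10.1,0],[0,-3.4,-0.1,10.1,0],[0,-4,-0.1,10.1,0],[0,-4.6,-0.1,10.1,0],[0,-5.2,-0.1,10.1,0],[0,-5.6,-0.1,10.1,0],[0,-5.9,-0.1,10.1,0],[0,-5.9,-0.1,10.1,0],[0,-5.9,-0.1,10.1,0]]}}

```text
time: 3.6
tool_pos: [0.6301, -0.0528, 0.1502]
tcp_rot: [-0.255, -3.131, -0.0]
wrist_force: [0.3, 0.0, -0.7]
width: -0.002
grip_force: 0.0
```

```bash
python3 -c "
from h import *
where()
p,d=cam('side'); cv2.imwrite('pics/s1.png',cv2.resize(cv2.cvtColor(p[60:240,190:400],cv2.COLOR_RGB2BGR),None,fx=3,fy=3,interpolation=2))"
```

```text
t 3.6 clamp pos cm [ 1.42 -1.69 15.02] F [ 0.3  0.  -0.7]
```

View pics/s1.png

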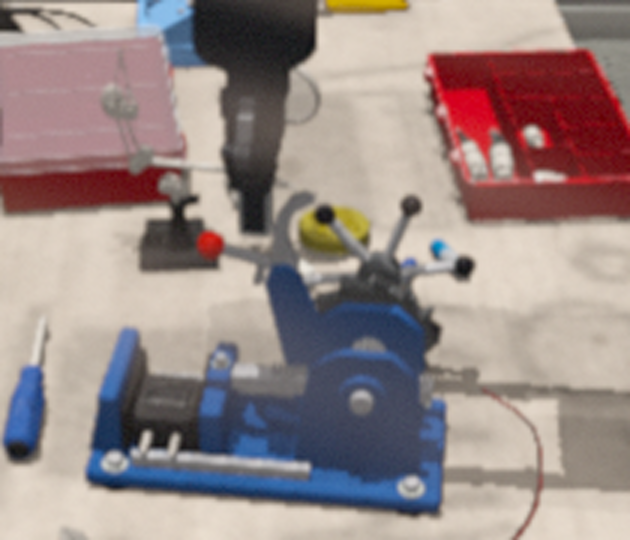

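The pawl is laid back: red ball at (210,245), nose up at (300,200), fingers free between them. Next, the star.

Emit:
{"api": "step_arm", "payload": {"motion": [[0,0,0,-4,0],[0,0,0,-8,0],[0,0.5,-0.5,-9.5,0],[0,4,-3,-9.5,0],[0,8,-6,-9.5,0],[0,12.9,-7.1,-9.5,0],[0,12.9,-7.1,-9.5,0],[0,12.9,-7.1,-5.5,0],[0,12.9,-7.1,-1,0],[0,12.9,-7.1,2.8,0],[0,12.9,-7.1,2.8,0],[0,12.9,-7.1,2.8,0]]}}

```text
time: 4.85
tool_pos: [0.4911, -0.1018, 0.1221]
tcp_rot: [-0.255, -3.129, -0.001]
wrist_force: [0.2, -0.3, 0.6]
width: 0.0
grip_force: 0.0
```

```bash
python3 -c "
from h import *
to((-.079,-.088,.122))
p,d=cam('top','t1');np.savez('t1',p=p,d=d)
p,d=cam('side');a=cv2.resize(cv2.cvtColor(p[60:240,190:400],cv2.COLOR_RGB2BGR),None,fx=2,fy=2); b=cv2.resize(cv2.imread('pics/t1.png')[180:310,295:400],None,fx=360/130,fy=360/130)
cv2.imwrite('pics/s2.png',np.hstack([a,b]))"
```

```text
t 4.85 clamp pos cm [-11.5   -8.77  12.21] F [ 0.2 -0.3  0.6]
tool x yaw in clamp 179.98 tilt 0.1
(-0.079, -0.088, 0.122) [-3.6  -0.02  0.  ]
```

View pics/s2.png

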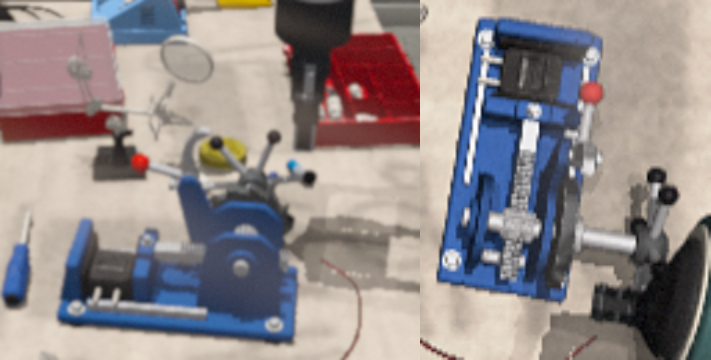

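Pawl still laid back (red ball at (140,162) and (592,92)); fingers stand behind the star. Feel for contact.

Emit:
{"api": "step_arm", "payload": {"motion": [[0,-0.6,0,0,0],[0,-1.0,0,0,0],[0,-1.3,0,0,0],[0,-1.5,0,0,0],[0,-1.5,0,0,0]]}}

```text
time: 5.45
tool_pos: [0.5062, -0.1043, 0.1223]
tcp_rot: [-0.255, -3.131, -0.0]
wrist_force: [-1.7, 0.4, 2.2]
width: 0.003
grip_force: 1.3
```

Emit:
{"api": "step_arm", "payload": {"motion": [[0,-0.4,0,0,0],[0,-0.8,0,0,0],[0,-1.2,0,0,0],[0,-1.6,0,0,0],[0,-1.9,0,0,0],[0,-2.1,0,0,0],[0,-2.1,0,0,0],[0,-2.1,0,0,0]]}}

```text
time: 6.25
tool_pos: [0.5277, -0.108, 0.1223]
tcp_rot: [0.255, 3.13, -0.0]
wrist_force: [-0.7, 0.3, 1.0]
width: -0.001
grip_force: 0.2
```

```bash
python3 - <<'E'
from h import *
where()
p,d=cam('side'); np.savez('side3',p=p,d=d)
o,k=(250,100),6
s_=np.s_[100:200,250:380]
ims=[]
for q,angs in((np.load('side0.npz')['p'],(18,)),(p,(18-.33*57.3,18-.43*57.3,18-.53*57.3))):
    im=cv2.resize(cv2.cvtColor(q[s_],cv2.COLOR_RGB2BGR),None,fx=k,fy=k,interpolation=2)
    for j,a0 in enumerate(angs):
        for i in(-1,0,1,5):
            a=np.radians(a0+60*i); X=Rc@[-.065-.06*np.sin(a),-.088,.08+.06*np.cos(a)]+oc
            u,v=proj('side',X)[0]; cv2.drawMarker(im,(int((u-o[0])*k),int((v-o[1])*k)),[(0,255,0),(0,255,255),(0,0,255)][j],0,14,2)
    ims.append(im)
m=np.hstack(ims);cv2.imwrite('pics/s3.png',cv2.resize(m,(800,800*m.shape[0]//m.shape[1])))
E
```

```text
t 6.25 clamp pos cm [-7.79 -8.8  12.23] F [-0.7  0.3  1. ]
```

View pics/s3.png

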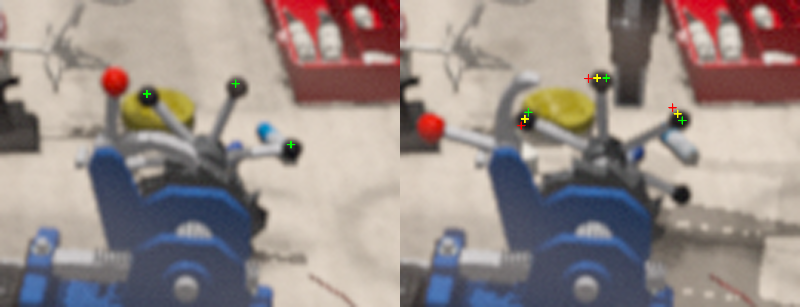

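Upright star ball at (601,79), matching ratchet about 0.42: within the window. Now back off and tip the pawl over.

Emit:
{"api": "step_arm", "payload": {"motion": [[0,0.8,0,0,0],[0,1.5,0,0,0],[0,1.5,0,-4,0],[0,1.5,0,-8,0],[0,1.5,0,-12.5,0],[0,1.5,0,-12.5,0],[0,-2,3,-12.5,0],[0,-5.5,6,-12.5,0],[0,-9.2,7.2,-12.5,0],[0,-9.2,7.2,-12.5,0],[0,-9.2,7.2,-12.5,0],[0,-9.2,7.2,-9,0],[0,-9.2,7.2,-5,0],[0,-9.2,7.2,-2.9,0],[0,-9.2,7.2,-2.9,0],[0,-9.2,7.2,-2.9,0]]}}

```text
time: 7.9
tool_pos: [0.6285, -0.0522, 0.1518]
tcp_rot: [-0.257, -3.131, 0.0]
wrist_force: [1.3, -0.6, 0.4]
width: -0.001
grip_force: 0.2
```

Emit:
{"api": "step_arm", "payload": {"motion": [[0,0.8,0,0,0],[0,1.5,0,0,0],[0,2.1,0,0,0],[0,2.7,0,0,0],[0,3.3,0,0,0],[0,3.8,0,0,0],[0,4.3,0,0,0],[0,4.8,0,0,0],[0,5.3,0,0,0],[0,5.8,0,0,0],[0,6.3,0,0,0],[0,6.3,0,0,0],[0,6.3,0,-2,0],[0,6.3,0,-5,0],[0,6.3,0,-9,0],[0,6.3,0,-12,0],[0,10,3,-13,0],[0,14,7,-13,0],[0,14,7,-13,0],[0,14,7,-13,0]]}}

```text
time: 9.9
tool_pos: [0.5022, 0.041, 0.2817]
tcp_rot: [0.252, 3.13, -0.0]
wrist_force: [0.6, -0.9, 0.8]
width: -0.001
grip_force: 0.0
```

```bash
python3 - <<'E'
from h import *
where()
p,d=cam('side'); q,_=cam('top')
f=lambda x,k:cv2.resize(cv2.cvtColor(x,cv2.COLOR_RGB2BGR),None,fx=k,fy=k,interpolation=2)
cv2.imwrite('pics/s4.png',np.hstack([f(p[100:220,230:380],3),f(q[180:300,295:410],3)]))
E
```

```text
t 9.9 clamp pos cm [-12.71   5.5   28.17] F [ 0.6 -0.9  0.8]
```

View pics/s4.png

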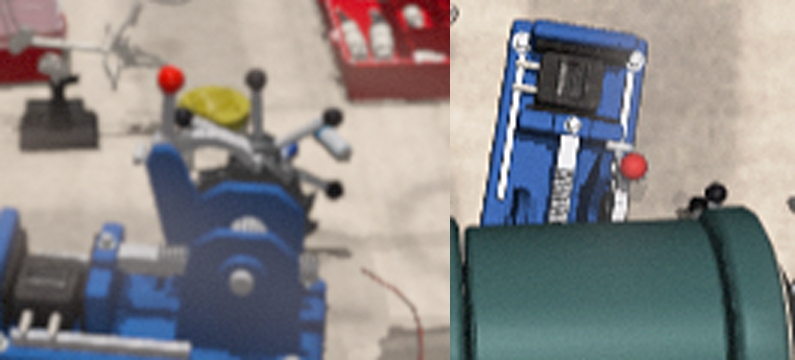

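Pawl down: red ball upright at (170,79), top ball of star at (256,78). Compare the red ball's pixel with the start numerically.

```bash
python3 - <<'E'
from h import *
p,d=cam('side')
def c(p,col):
    hsv=cv2.cvtColor(p,cv2.COLOR_RGB2HSV).astype(int);H,S,V=hsv[...,0],hsv[...,1],hsv[...,2]
    m=(((H<8)|(H>172))&(S>140)&(V>90))
    m[:112]=0;m[140:]=0;m[:,:270]=0;m[:,310:]=0
    v,u=np.nonzero(m);return len(u),u.mean(),v.mean()
print(c(np.load('side0.npz')['p'],0),c(p,0))
for th in(0,.05,.1,.2): print(th,proj('side',Rc@[-.007+.05*np.sin(th),-.016,.127+.05*np.cos(th)]+oc))
E
```

```text
(59, np.float64(286.77966101694915), np.float64(125.98305084745763)) (59, np.float64(286.40677966101697), np.float64(125.9322033898305))
0 [[285.46784623 125.55961916]]
0.05 [[284.16372062 125.50403607]]
0.1 [[282.86322094 125.50572967]]
0.2 [[280.28720654 125.68052372]]
```

```bash
python3 -c "
from workcell import bot
print(bot.finish_job())"
```

```text
the job is handed in; nothing more can be done
None
```

The clamp is slackened by one notch and the job is handed in: from the camera images the ratchet stands about 0.42 rad back, the pawl is down to within about 0.015 rad of where it started, and the adapter is still standing between the jaws. The hand-in returned no verdict.

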